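# Pin, unlatch and hold closed a lever-operated filter housing

### The arm

A 6-joint arm with a two-finger parallel gripper is mounted at the origin on the work surface. World frame = base frame: x ahead of the robot, y to its left, z up, the work surface at z = 0. Lengths are in mm, angles in rad, forces in N, time in s.
With the tool pointing down it reaches from about 275 to 1000 mm from the base axis. Payload 8.4 kg.
Tool frame: the origin (TCP) lies midway between the tips of the shut fingers; the grasp point (between the pads) lies 19 mm behind it; z points along the fingers, y is the line along which they close (so a half turn about z gives the same grasp; the last joint's range is limited). The gripper opens to 85 mm and grips with 20 to 120 N. Pads are 22 mm wide; open, the fingers measure 114 mm over their backs; the gripper's body (76 mm by 85 mm) begins 54 mm behind the grasp point. The pads swing forward as they close: fully open they stand 13 mm farther back than shut.
Start: joints at [-0.002, 0.353, 1.633, -0, 1.155, -0.002], TCP at [625.002, -0, 231.281] pointing down, gripper open.
Joint ranges: [-2.63, 2.63], [-0.92, 2.1], [0.06, 2.66], [-1.3, 4.44], [0, 2.69], [-3.02, 3.02]. Speed limits (rad/s): [2.22, 2.22, 2.79, 3.14, 3.14, 3.14].

### API

Orientations are given as [roll, pitch, yaw] about the fixed x, y, z axes, in that order (R = Rz(yaw) Ry(pitch) Rx(roll)).
In Python, from rig import monitor, imaging, r gives the robot as it stands.
- The arm moves only by the tool drive_tool, never from a script. Its argument "plan" is a list of rows, each an object of numbers: "x", "y", "z": the shift along the tool's x, y, z in units of 50 mm (1.0 is 50 mm); "ax", "ay", "az": the turn, a rotation vector about the tool's x, y, z in units of 6 degrees (1.0 is 6 degrees); "hand": the finger opening in mm, from 0 to 85.4. In form: [{"x": .., "y": .., "z": .., "ax": .., "ay": .., "az": .., "hand": ..}, ...]. A call has 1 to 8 rows; each row is the pose to reach, as a shift and turn from the pose commanded when the call began, along the tool's axes at that moment; what a row does not reach only later rows make up. A row lasts 1/10 s, in which the tool goes at most 50 mm and 8.59 degrees, less where a joint would pass 70% of its speed; a pose out of reach is approached as far as the arm can. A call with a gripper value outside its range is refused whole. The fingers move at their own pace and stop on an object; "grip_force" is the grip in N (left out, the last holds). Time passes only in rows, so rows that repeat a pose let the fingers close. It gives the time, the measured TCP pose, the force, the opening and the grip force at its end, in the units of the state.
- monitor.sense(): the state, without advancing time (a new reading comes with each control period).
- imaging.grab_frame(name): name is "scene" or "side" or "wrist"; returns the picture (420x560x3 uint8, red, green, blue); there is no depth.
- imaging.camera_info(name): a dict with "mtx" (3x3 intrinsics, pixels), "R" (3x3) and "t" (3): a world point X has camera coordinates R X + t. Camera axes: x right, y down, z forward; pixel columns grow to the right and rows downward; lengths in mm; the calibration is good to about 2 mm. A picture is of the moment at which its call begins: read the wrist's pose just before it. camera_info takes no time and is no camera call; for the wrist camera it gives the pose at the moment of the call.
- r.sign_off(): hands the job in; it is judged then, once.
The state is a dict: "clock": time; "qpos": joint angles; "qvel": joint speeds; "joint_efforts": joint torques, N m; "eef_pos": TCP position; "tcp_rot": TCP orientation; "contact_force": force on the tool from outside, world axes, zero at the start; "wrist_torque": the same for the moment, N m; "opening": opening from 0.0 (shut) to 1.0 (fully open); "grasp_force": force on a finger pad.
Only numpy, scipy, OpenCV 4.12 (cv2) and the standard library are available. Lean on these libraries where they do the work, as an engineer would, in place of code of your own. Each camera call takes 0.05 s, during which the arm holds its last target. There are 200 camera calls.

### The job

Take the headed steel pin out of the aluminium block and push it down through the aligned fork and lever holes of the filter press until its collar sits on the fork. Then flip the press's safety catch over, and only after that take the lever's black upright grip and pull the lever toward the filter housing until its two round halves close together. Finish while still holding the grip with the housing held shut (it springs open if let go), with the pin and catch left as you set them, and leave the other things on the bench where they are.

Things in the scene. Friction and masses are not known exactly. Their poses are not given: they have to be found in the camera images.
- press: filter press: grey baseplate 210 by 315 by 12 mm, fixed. Origin on the bench under the plate (plate spans x -130 to 80, y -125 to 190 mm); z up. The lever lies roughly along its y and is pulled to its -x. Fixed half of the steel filter housing: 72 mm disc on edge at x -84 to -102, y -31 mm, top 92 mm above the bench, its support behind to x -120; the moving half faces it 26 mm away
- fork_seat (a point): centre of the fork's pin hole at the top face of its upper plate, 70 mm above the bench, where the pin's collar comes to rest; z up, axes as the press. Fork holes 12.5 mm square, lever slot between the two 6 mm plates 13 by 21 mm; all start aligned for a vertical pin; stack 28 mm deep, free below. Nothing within 50 mm stands higher. Fork and moving housing half are one slide
- pin: headed steel pin, 90 g: shank 10 mm diameter, 36 mm long, chamfered foot; above it a collar 28 mm diameter, 5 mm thick; above that a round grip 18 mm diameter, 24 mm tall. Origin at the centre of the foot, z along the pin to the head. Starts upright in one of the block's three holes, its collar on the block's top, 40 mm above the bench
- pin_collar (a point): point on the pin's axis at the underside of its collar, 36 mm above the foot; the round grip spans 5 to 29 mm above this point.
- block: aluminium block 146 by 56 by 40 mm tall with three 12 mm holes in a row along its x, 46 mm apart; fixed. Origin at the centre of its underside. Besides the pin a headless dowel (60 mm) and a glass rod (85 mm) stand in it; which stands in which hole varies.
- catch (a joint): angle of the safety catch (rad): near 0 its blade lies in front of the lever and blocks it, 1.25 = fully flipped. Hinge with light friction (under 1 N at the tip), stays where left. The hinge axis is horizontal along the press's x; flipping moves the thumb tab to the press's +y.
- catch_hinge (a point): point on the catch's hinge axis, fixed on the press, 56 mm above the bench.
- catch_tip (a point): tip of the catch's thumb tab (28 mm wide along the press's x, 9 mm thick, 55 mm from the hinge). At joint 0 it is 19 mm to the -y side of the hinge and 52 mm above it; fully flipped 43 mm to the +y side and 34 mm above. Can be pushed over from its -y side, where about 55 mm are free between it and the lever's grip
- lever (a joint): angle of the lever (rad) about its vertical pivot: 0 at rest, grows (anticlockwise from above) as it is pulled towards the press's -x; about 0.4 when the housing is closed, at most 0.47. While the catch is closed it is blocked within about 0.03.
- handle: the whole lever: flat steel bar with a black upright round grip, 24 mm diameter, 50 mm tall. Origin on the grip's axis at its lower end, level with the bar's top, 62 mm above the bench. 170 mm from the pivot; moves some 70 mm on a horizontal arc about it. The 20 mm wide bar runs along its y, 170 mm to the pivot and 65 mm outwards
- lever_pivot (a point): point on the lever's vertical pivot axis, 62 mm above the bench.
- jaw (a joint): travel of the moving housing half (m): 0 = open, 0.0264 = shut on the fixed half. Driven by the lever only through the pin (about 70 mm from the pivot); a return spring pushes it open, which needs about 8 N at the grip when shut.
- dowel: headless steel dowel, 10 mm diameter, 60 mm long, upright in one of the three holes of the block. Not part of the job. Origin at the centre of its underside.
- glass_rod: glass rod, 9 mm diameter, 85 mm long, upright in one of the three holes of the block. Not part of the job. Origin at the centre of its underside.
- beaker: glass beaker, 68 mm across, 85 mm tall. Not part of the job. Origin at the centre of its underside.
- marker: blue marker pen, 14 mm thick, about 130 mm long. Not part of the job. Origin at the underside of its middle.
- jar: amber glass jar with lid, 60 mm across, 85 mm tall. Not part of the job. Origin at the centre of its underside.
- dish: flat lidded Petri dish, 90 mm across, 14 mm tall. Not part of the job. Origin at the centre of its underside.
Mind the look-alikes: they are no part of the job. There is more than one size of the pin; the one meant has the size given above.

How it is judged (in metres and radians):
On the way, in this order (a step that is already met when the one before it is completed fails the run):
1. the pin is fully seated in the fork with the catch still closed and the lever unpulled (horizontal distance between pin_collar and fork_seat below 0.005 m and z of pin_collar in the frame of fork_seat between -0.004 and 0.004 m and angle between pin's own z axis and vertical below 0.15 rad and value of joint catch below 0.6 rad and value of joint lever below 0.08 rad), for 0.2 s.
2. the catch is flipped over with the lever still unpulled (value of joint catch above 0.9 rad and value of joint lever below 0.12 rad), for 0.1 s.
3. the lever is pulled by its handle and the housing is shut (value of joint jaw above 0.021 m and contact force between the fingers and handle above 2 N), for 0.3 s.
At the end, for the whole second after the job is handed in: Moving half travelled over 21 of 26.4 mm, lever over 0.3 rad, fingers on its handle with over 2 N, catch over 0.9 rad, pin within 0.15 rad of upright with its collar within 4 mm in height and 5 mm sideways of the fork seat, all while the robot holds on (all of step 3 and horizontal distance between pin_collar and fork_seat below 0.005 m and z of pin_collar in the frame of fork_seat between -0.004 and 0.004 m and angle between pin's own z axis and vertical below 0.15 rad and value of joint catch above 0.9 rad and value of joint lever above 0.3 rad); the arm keeps its last pose, push and grip.
It fails at once if another loose thing on the bench was moved by more than 40 mm (distance of any of dowel, glass_rod, beaker, marker, jar, dish from where it was at the start of the episode above 0.04 m).
It also fails if it takes over 70 s, if anything falls off the work surface, if the arm or the gripper's body presses on something with over 40 N, if the wrist force passes 120 N, or if a joint passes its speed limit or range.

## Working session

There is one attempt and no reset: what is moved stays moved. The work goes in short steps, Python scripts to look and compute and a tool call to move; the robot and the scene stay as the last step left them, time stands still between calls to the robot, and variables do not carry over. Pictures are saved under pics/ and viewed, at most 10 in all, crops included, and the job is handed in when it is done.

Besides the shell and the picture viewer there is one more tool, called after ">>>" in YAML: its name, and indented under it one key for each argument. drive_tool: Moves the arm, as the interface text tells. Its arguments: {"type":"object","properties":{"plan":{"type":"array","items":{"type":"object","properties":{"x":{"type":"number"},"y":{"type":"number"},"z":{"type":"number"},"ax":{"type":"number"},"ay":{"type":"number"},"az":{"type":"number"},"hand":{"type":"number"}}}},"grip_force":{"type":"number"}},"required":["plan"]}

```bash
mkdir -p pics; cat > h.py <<'E'
import numpy as np, cv2
from rig import monitor, imaging, r
def shot(n,f):
    im=imaging.grab_frame(n); cv2.imwrite(f'pics/{f}.png',cv2.cvtColor(im,cv2.COLOR_RGB2BGR)); return im
def ray(n,uv,z,info=None):
    c=info or imaging.camera_info(n); K,R,t=map(np.array,(c['mtx'],c['R'],c['t']))
    o=-R.T@t; d=R.T@np.linalg.solve(K,[uv[0],uv[1],1]); return o+d*(z-o[2])/d[2]
def proj(n,X):
    c=imaging.camera_info(n); K,R,t=map(np.array,(c['mtx'],c['R'],c['t']))
    p=K@(R@np.array(X,float)+t); return p[:2]/p[2]
def tri(views):
    A=[];b=[]
    for n,uv in views:
        c=imaging.camera_info(n) if isinstance(n,str) else n; K,R,t=map(np.array,(c['mtx'],c['R'],c['t']))
        o=-R.T@t; d=R.T@np.linalg.solve(K,[uv[0],uv[1],1]); d/=np.linalg.norm(d); P=np.eye(3)-np.outer(d,d); A.append(P); b.append(P@o)
    A=np.vstack(A);b=np.hstack(b); x,res,_,_=np.linalg.lstsq(A,b,rcond=None); return x,np.sqrt(res)
E
python3 - <<'E'
from h import *
a=shot('scene','s0');b=shot('side','d0');w=shot('wrist','w0')
for n in('scene','side','wrist'):
    c=imaging.camera_info(n);R=np.array(c['R']);print(n,(-R.T@np.array(c['t'])).round(),R[2].round(2),np.array(c['mtx'])[0,0])
print(monitor.sense())
m=np.hstack([a,b]);
E
```

```text
scene [1039.  451. 1120.] [-0.45 -0.33 -0.83] 411.7689804145373
side [ 100. -969.  896.] [ 0.29  0.76 -0.58] 533.1929902065099
wrist [625.  81. 372.] [-0.   -0.31 -0.95] 366.2563016326031
{'clock': 0.15, 'qpos': array([-2.39854759e-03,  3.53522332e-01,  1.63397500e+00, -8.07931170e-06,
        1.15519430e+00, -2.38870462e-03]), 'qvel': array([-0.00018255, -0.00256834, -0.00485755,  0.00020353, -0.00074758,
        0.0002531 ]), 'joint_efforts': array([-7.39769093e-04, -6.05638933e+01, -3.42338884e+01, -2.29960733e-05,
        6.16452831e-03, -4.00942213e-05]), 'eef_pos': array([ 6.24628625e+02, -7.33131882e-04,  2.30708348e+02]), 'tcp_rot': array([-3.14049366e+00,  4.76279863e-06,  1.57078975e+00]), 'contact_force': array([ 0.07576371, -0.21842207, -0.02079528]), 'wrist_torque': array([0.00138145, 0.00585951, 0.00487446]), 'grasp_force': 0.0, 'opening': 1.0015204648103417}
```

View pics/s0.png

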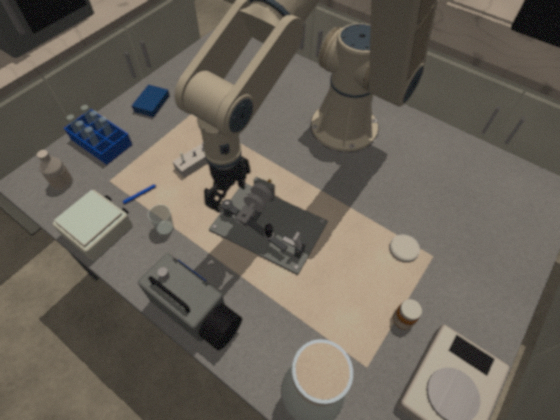

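View pics/d0.png

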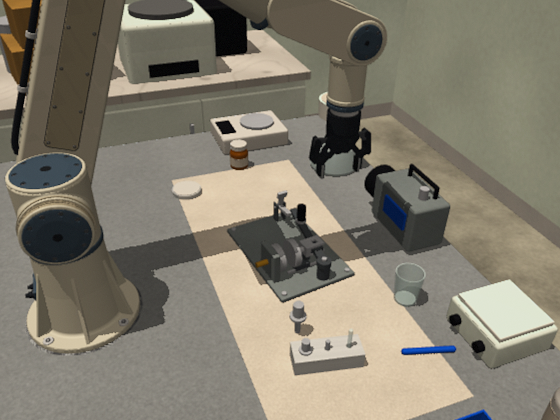

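Scene shows the press around (265,225) and the block at (190,160). Side shows the block at (327,353) with three items in it, plus a second pin-like thing at (298,312). Next I'll enlarge these.

```bash
python3 - <<'E'
from h import *
b=cv2.imread('pics/d0.png');a=cv2.imread('pics/s0.png')
A=cv2.resize(b[285:385,270:390],None,fx=5,fy=5,interpolation=cv2.INTER_CUBIC)
cv2.imwrite('pics/c1.png',A)
B=cv2.resize(b[180:300,220:360],None,fx=4.8,fy=4.8,interpolation=cv2.INTER_CUBIC)
cv2.imwrite('pics/c2.png',B)
C=cv2.resize(a[140:275,165:335],None,fx=4.4,fy=4.4,interpolation=cv2.INTER_CUBIC)
cv2.imwrite('pics/c3.png',C)
E
```

```text
(no output)
```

View pics/c1.png

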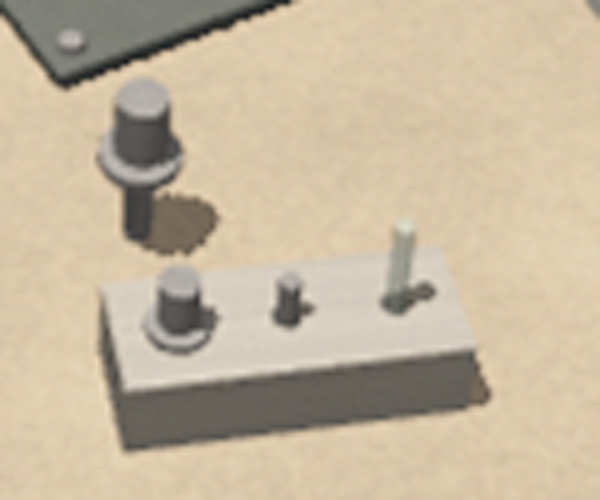

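View pics/c2.png

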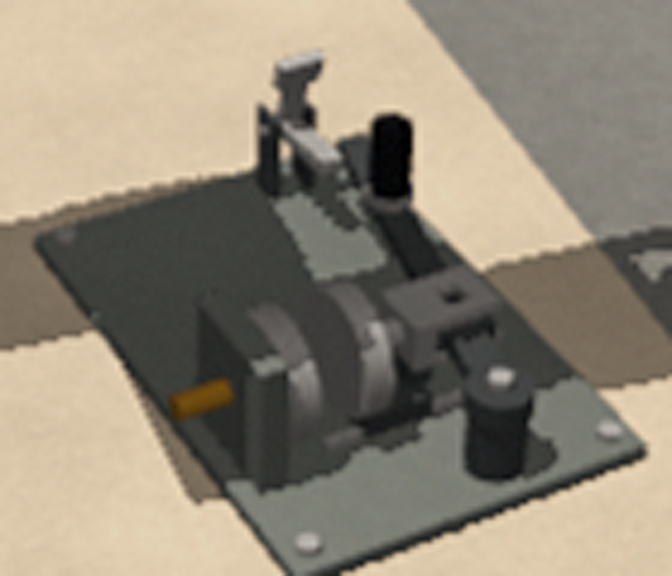

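View pics/c3.png

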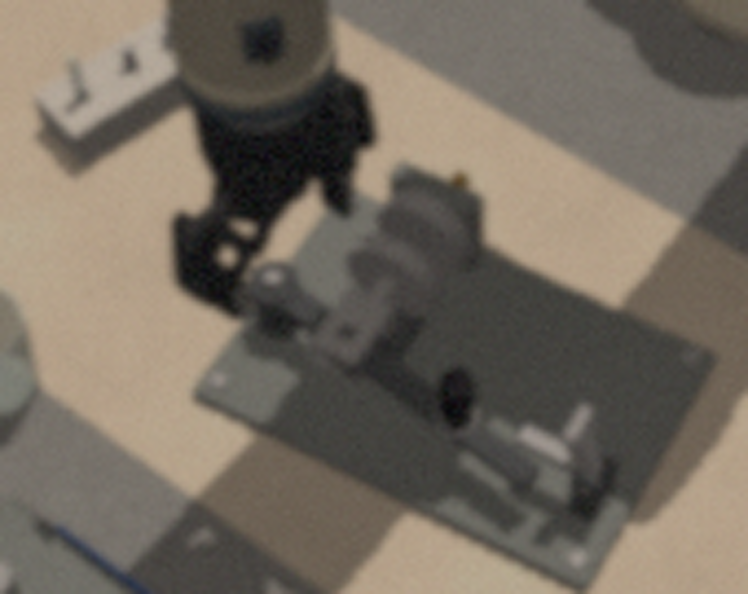

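Side crop: there are two candidates. A is the pin in the block (side px ~(306,347)), collar ≈65 crop px. B is a larger free-standing pin (side px ~(298,312)), collar ≈85 px. A stands collar-on-block and is the smaller, so A is the one meant, with the dowel and glass rod next to it. In c2/c3 the fork hole, black grip, pivot bolt and catch are clear.

```bash
python3 - <<'E'
from h import *
f=lambda p,s,o:(np.array(p)+.5)/s-.5+np.array(o)
S=lambda p:f(p,4.4,(165,140)); D=lambda p:f(p,4.8,(220,180)); E=lambda p:f(p,5,(270,285))
for n,p,z in[('pin',(180,281),69),('collarcenter',(180,325),45),('dowel',(289,279),62),('glass',(403,226),87),('big grip top',(142,95),69),('bigfoot',(136,237),0),('blkTL',(100,288),40),('blkTR',(440,247),40),('blkBR',(475,347),40),('blkBL',(125,390),40),('blkbotBL',(127,450),0)]:
    print(n,E(p).round(1),ray('side',E(p),z).round(1))
print('fork',ray('scene',S((348,332)),70),ray('side',D((455,296)),70),tri([('scene',S((348,332))),('side',D((455,296)))]))
print('grip',ray('scene',S((457,378)),112),ray('side',D((391,122)),112),tri([('scene',S((457,378))),('side',D((391,122)))]))
print('bolt',tri([('scene',S((273,277))),('side',D((502,377)))]))
print('tab',tri([('scene',S((581,415))),('side',D((300,62)))]), ray('side',D((300,62)),108), ray('scene',S((581,415)),108))
E
```

```text
pin [305.6 340.8] [ 417.7 -311.1   69. ]
collarcenter [305.6 349.6] [ 417.8 -313.4   45. ]
dowel [327.4 340.4] [ 462.5 -319.6   62. ]
glass [350.2 329.8] [ 506.7 -329.5   87. ]
big grip top [298.  303.6] [ 443.1 -208.8   69. ]
bigfoot [296.8 332. ] [ 435.7 -226.2    0. ]
blkTL [289.6 342.2] [ 396.1 -280.1   40. ]
blkTR [357.6 334. ] [ 539.7 -308.3   40. ]
blkBR [364.6 354. ] [ 528.2 -361.    40. ]
blkBL [294.6 362.6] [ 386.1 -332.6   40. ]
blkbotBL [295.  374.6] [ 388.8 -331.4   -0. ]
fork [562.33930806 -17.17127784  70.        ] [564.40885561 -21.26973328  70.        ] (array([563.5761383 , -18.59915157,  68.8546578 ]), array([2.76377886]))
grip [566.16835054  80.10723749 112.        ] [569.61461095  82.40869251 112.        ] (array([567.85402914,  80.45276026, 113.94830023]), array([1.18055328]))
bolt (array([559.52732125, -88.38989095,  69.73771794]), array([1.46614707]))
tab (array([542.7276862 , 158.47460093, 111.24306884]), array([4.19338643])) [546.5643106  160.51356603 108.        ] [538.30363136 158.81524303 108.        ]
```

View pics/w0.png

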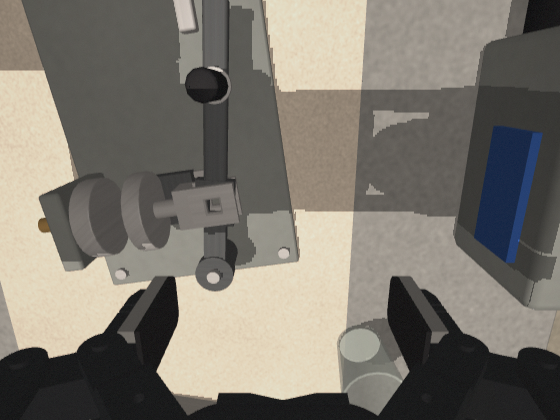

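Wrist view: fork hole at (214,205), pivot bolt (213,277), grip top (207,85), catch part (185,12), plate right edge (265,10)–(297,262). I'll refine the press pose from these.

```bash
python3 - <<'E'
from h import *
for n,p,z in[('fork',(214.5,205),70),('bolt',(213,277),70),('grip',(207,85),112),('plateR0',(266,10),12),('plateR1',(297,262),12),('plateL',(25,0),12),('plateLb',(112,284),12)]:
    print(n,ray('wrist',p,z).round(1))
E
```

```text
fork [566.  -16.5  70. ]
bolt [560.6 -86.5  70. ]
grip [574.  82. 112.]
plateR0 [610.3 145.1  12. ]
plateR1 [ 640.7 -100.2   12. ]
plateL [399.9 152.8  12. ]
plateLb [ 435.4 -127.5   12. ]
```

>>> drive_tool:
  plan:
    - {"x": -6.2, "y": -4.1, "z": 0.6, "az": 17}
    - {"x": -6.2, "y": -4.1, "z": 0.6, "az": 17}
    - {"x": -6.2, "y": -4.1, "z": 0.6, "az": 17}
    - {"x": -6.2, "y": -4.1, "z": 0.6, "az": 17}
    - {"x": -6.2, "y": -4.1, "z": 0.6, "az": 17}
    - {"x": -6.2, "y": -4.1, "z": 0.6, "az": 17}
    - {"x": -6.2, "y": -4.1, "z": 0.6, "az": 17}
    - {"x": -6.2, "y": -4.1, "z": 0.6, "az": 17}

```text
invalid input
```

>>> drive_tool:
  plan:
    - {"x": -6.2, "y": -4.1, "z": 0.6, "ax": 0, "ay": 0, "az": 17, "hand": 85}
    - {"x": -6.2, "y": -4.1, "z": 0.6, "ax": 0, "ay": 0, "az": 17, "hand": 85}
    - {"x": -6.2, "y": -4.1, "z": 0.6, "ax": 0, "ay": 0, "az": 17, "hand": 85}
    - {"x": -6.2, "y": -4.1, "z": 0.6, "ax": 0, "ay": 0, "az": 17, "hand": 85}
    - {"x": -6.2, "y": -4.1, "z": 0.6, "ax": 0, "ay": 0, "az": 17, "hand": 85}
    - {"x": -6.2, "y": -4.1, "z": 0.6, "ax": 0, "ay": 0, "az": 17, "hand": 85}
    - {"x": -6.2, "y": -4.1, "z": 0.6, "ax": 0, "ay": 0, "az": 17, "hand": 85}
    - {"x": -6.2, "y": -4.1, "z": 0.6, "ax": 0, "ay": 0, "az": 17, "hand": 85}
  grip_force: 50

```text
clock: 0.95
eef_pos: [417.6, -312.4, 200.9]
tcp_rot: [3.142, 0.001, 0.363]
contact_force: [0.6, -0.0, -0.1]
opening: 1.0
grasp_force: 0.0
```

>>> drive_tool:
  plan:
    - {"x": 0, "y": 0, "z": 0, "ax": 0, "ay": 0, "az": 5.5, "hand": 60}
    - {"x": 0, "y": 0, "z": 0, "ax": 0, "ay": 0, "az": 5.5, "hand": 60}
    - {"x": 0, "y": 0, "z": 0, "ax": 0, "ay": 0, "az": 5.5, "hand": 60}
    - {"x": 0, "y": 0, "z": 0, "ax": 0, "ay": 0, "az": 5.5, "hand": 60}
    - {"x": 0, "y": 0, "z": 0, "ax": 0, "ay": 0, "az": 5.5, "hand": 60}
    - {"x": 0, "y": 0, "z": 0, "ax": 0, "ay": 0, "az": 5.5, "hand": 60}

```text
clock: 1.55
eef_pos: [419.9, -309.9, 201.2]
tcp_rot: [-3.142, 0.0, -0.201]
contact_force: [1.2, -0.2, -0.5]
opening: 0.704
grasp_force: 0.0
```

```bash
python3 - <<'E'
from h import *
s=monitor.sense();print(s['eef_pos'],s['tcp_rot'])
shot('wrist','w1')
for X in[(418,-312,69),(418,-312,45),(464,-322,62),tuple(s['eef_pos'])]: print(X,proj('wrist',X))
E
```

```text
[ 419.9144005  -309.94106561  201.16498297] [-3.14151511e+00  2.54299277e-04 -2.01360294e-01]
(418, -312, 69) [286.60219069 197.27974049]
(418, -312, 45) [286.31086108 189.12950683]
(464, -322, 62) [287.53533355 135.07334302]
(np.float64(419.914400496241), np.float64(-309.94106560671264), np.float64(201.1649829736489)) [284.20287984 280.84639516]
```

View pics/w1.png

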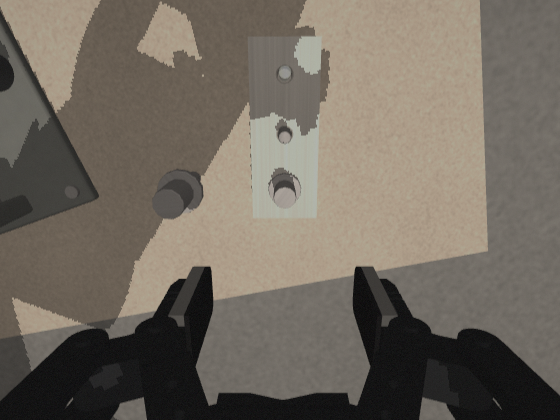

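The wrist view shows pin A's grip top at about (285,198) with the dowel at (285,134), the rod at (285,73) and big pin B at (173,200). This agrees with the prediction of (286.6,197.3).

```bash
cat >> h.py <<'E'
from scipy.spatial.transform import Rotation as Ro
def to(X):
    s=monitor.sense(); return (Ro.from_euler('xyz',s['tcp_rot']).inv().apply(np.array(X)-s['eef_pos'])/50).round(3)
E
python3 - <<'E'
from h import *
p=ray('wrist',(285,198),69);print(p, to((p[0],p[1],47)))
im=cv2.cvtColor(cv2.imread('pics/w1.png'),cv2.COLOR_BGR2GRAY);print(im[185:212:3,268:304:2])
E
```

```text
[ 417.6747592  -310.66058108   69.        ] [-0.041  0.024  3.084]
[[165 158 159  91  57  61  63  65  65  64  63  62  60 147 164 163 127 177]
 [137 158 159  75  58  72 120 137 162 145 122 101  60  60 162 164 140 177]
 [158 156 158  56 118 160 162 162 157 157 158 160 152  71 160 161 129 178]
 [175 156 156  84 159 162 160 156 156 156 160 156 160 156 159 160 157 176]
 [176 163 160 151 161 158 156 155 158 158 157 159 160 161 133 152 176 177]
 [174 173 157 131 158 154 154 157 158 156 160 159 160 159 165 177 176 177]
 [174 174 174 174 150 153 156 157 156 159 158 159 159 162 173 176 173 176]
 [175 173 174 174 177 163 153 154 158 157 158 158 175 175 173 176 175 177]
 [175 174 175 176 177 178 174 172 176 177 176 175 174 174 172 176 175 175]]
```

>>> drive_tool:
  plan:
    - {"x": -0.04, "y": 0.02, "z": 1, "ax": 0, "ay": 0, "az": 0, "hand": 50}
    - {"x": -0.04, "y": 0.02, "z": 1.8, "ax": 0, "ay": 0, "az": 0, "hand": 50}
    - {"x": -0.04, "y": 0.02, "z": 2.4, "ax": 0, "ay": 0, "az": 0, "hand": 45}
    - {"x": -0.04, "y": 0.02, "z": 2.8, "ax": 0, "ay": 0, "az": 0, "hand": 40}
    - {"x": -0.04, "y": 0.02, "z": 3.05, "ax": 0, "ay": 0, "az": 0, "hand": 40}
    - {"x": -0.04, "y": 0.02, "z": 3.05, "ax": 0, "ay": 0, "az": 0, "hand": 40}

```text
clock: 2.2
eef_pos: [417.1, -310.0, 47.5]
tcp_rot: [-3.141, 0.002, -0.204]
contact_force: [-0.0, -0.2, -0.4]
opening: 0.464
grasp_force: 0.0
```

>>> drive_tool:
  plan:
    - {"x": 0, "y": 0, "z": 0, "ax": 0, "ay": 0, "az": 0, "hand": 10}
    - {"x": 0, "y": 0, "z": 0, "ax": 0, "ay": 0, "az": 0, "hand": 10}
    - {"x": 0, "y": 0, "z": 0, "ax": 0, "ay": 0, "az": 0, "hand": 10}
    - {"x": 0, "y": 0, "z": 0, "ax": 0, "ay": 0, "az": 0, "hand": 10}
    - {"x": 0, "y": 0, "z": 0, "ax": 0, "ay": 0, "az": 0, "hand": 10}
    - {"x": 0, "y": 0, "z": 0, "ax": 0, "ay": 0, "az": 0, "hand": 10}
    - {"x": 0, "y": 0, "z": 0, "ax": 0, "ay": 0, "az": 0, "hand": 10}
  grip_force: 50

```text
clock: 2.9
eef_pos: [418.6, -311.1, 50.0]
tcp_rot: [3.141, -0.002, -0.205]
contact_force: [-0.5, -0.1, 6.5]
opening: 0.184
grasp_force: 49.1
```

>>> drive_tool:
  plan:
    - {"x": 0, "y": 0, "z": -0.4, "ax": 0, "ay": 0, "az": 0, "hand": 10}
    - {"x": 0, "y": 0, "z": -0.8, "ax": 0, "ay": 0, "az": 0, "hand": 10}
    - {"x": 0, "y": 0, "z": -1.4, "ax": 0, "ay": 0, "az": 0, "hand": 10}
    - {"x": 0, "y": 0, "z": -2.2, "ax": 0, "ay": 0, "az": 0, "hand": 10}
    - {"x": 0, "y": 0, "z": -3, "ax": 0, "ay": 0, "az": 0, "hand": 10}
    - {"x": 0, "y": 0, "z": -3, "ax": 0, "ay": 0, "az": 0, "hand": 10}

```text
clock: 3.5
eef_pos: [420.4, -312.5, 204.4]
tcp_rot: [3.138, -0.009, -0.205]
contact_force: [0.7, 0.1, -1.4]
opening: 0.188
grasp_force: 49.2
```

```bash
python3 - <<'E'
from h import *
s=monitor.sense();print(s['eef_pos'],s['tcp_rot'],s['contact_force'],s['opening']*85.4,s['grasp_force'])
print(to((565,-17.5,200)))
E
```

```text
[ 420.37861727 -312.48081798  204.38476412] [ 3.13763362 -0.00850454 -0.20506469] [ 0.67802869  0.05175807 -1.36590241] 16.03593282542493 49.15791213512421
[ 1.63  -6.365  0.076]
```

>>> drive_tool:
  plan:
    - {"x": 1.6, "y": -6.4, "z": 0.1, "ax": 0, "ay": 0, "az": -17, "hand": 10}
    - {"x": 1.6, "y": -6.4, "z": 0.1, "ax": 0, "ay": 0, "az": -17, "hand": 10}
    - {"x": 1.6, "y": -6.4, "z": 0.1, "ax": 0, "ay": 0, "az": -17, "hand": 10}
    - {"x": 1.6, "y": -6.4, "z": 0.1, "ax": 0, "ay": 0, "az": -17, "hand": 10}
    - {"x": 1.6, "y": -6.4, "z": 0.1, "ax": 0, "ay": 0, "az": -17, "hand": 10}
    - {"x": 1.6, "y": -6.4, "z": 0.1, "ax": 0, "ay": 0, "az": -17, "hand": 10}
    - {"x": 1.6, "y": -6.4, "z": 0.1, "ax": 0, "ay": 0, "az": -17, "hand": 10}
    - {"x": 1.6, "y": -6.4, "z": 0.1, "ax": 0, "ay": 0, "az": -17, "hand": 10}

```text
clock: 4.3
eef_pos: [562.5, -10.0, 193.2]
tcp_rot: [-3.141, -0.001, 1.005]
contact_force: [-0.8, -0.6, -0.6]
opening: 0.186
grasp_force: 49.3
```

>>> drive_tool:
  plan:
    - {"x": 0, "y": 0, "z": 0, "ax": 0, "ay": 0, "az": -5.5, "hand": 10}
    - {"x": 0, "y": 0, "z": 0, "ax": 0, "ay": 0, "az": -5.5, "hand": 10}
    - {"x": 0, "y": 0, "z": 0, "ax": 0, "ay": 0, "az": -5.5, "hand": 10}
    - {"x": 0, "y": 0, "z": 0, "ax": 0, "ay": 0, "az": -5.5, "hand": 10}
    - {"x": 0, "y": 0, "z": 0, "ax": 0, "ay": 0, "az": -5.5, "hand": 10}
    - {"x": 0, "y": 0, "z": 0, "ax": 0, "ay": 0, "az": -5.5, "hand": 10}
    - {"x": 0, "y": 0, "z": 0, "ax": 0, "ay": 0, "az": -5.5, "hand": 10}

```text
clock: 5.0
eef_pos: [561.2, -13.6, 193.6]
tcp_rot: [-3.141, -0.0, 1.568]
contact_force: [0.7, -0.1, -1.3]
opening: 0.185
grasp_force: 49.2
```

```bash
python3 - <<'E'
from h import *
s=monitor.sense();print(s['eef_pos'],s['tcp_rot'],s['contact_force'],s['opening']*85.4,s['grasp_force'])
w=shot('wrist','w2');a=shot('scene','s2');b=shot('side','d2')
e=np.array(s['eef_pos']);Rm=Ro.from_euler('xyz',s['tcp_rot']).as_matrix()
for n in('wrist','scene','side'): print(n,proj(n,(565,-17.5,70)).round(),proj(n,e).round(),proj(n,e+Rm@[0,0,46]).round())
c=[cv2.resize(cv2.imread(f'pics/{f}.png')[y:y+140,x:x+130],None,fx=3,fy=4/4*3,interpolation=cv2.INTER_CUBIC) for f,x,y in(('d2',255,150),('s2',190,115))]
w=cv2.imread('pics/w2.png')
cv2.imwrite('pics/m2.png',np.hstack([c[0],c[1]]))
E
```

```text
[561.17134249 -13.58248747 193.56869158] [-3.14128651e+00 -2.16510762e-05  1.56792163e+00] [ 0.6609265  -0.05107523 -1.25591417] 15.812906549961852 49.2304801940918
wrist [287. 204.] [281. 282.] [282. 240.]
scene [243. 216.] [242. 192.] [243. 201.]
side [314. 240.] [315. 199.] [314. 215.]
```

View pics/w2.png

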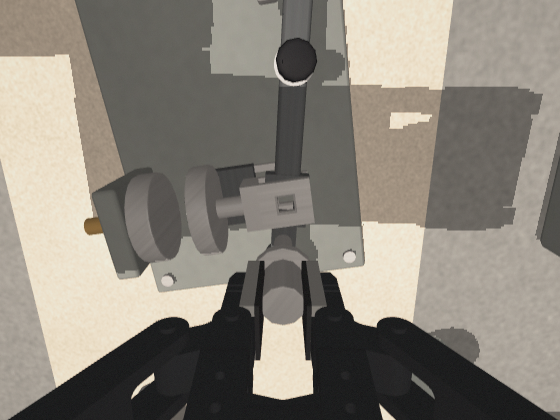

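View pics/m2.png

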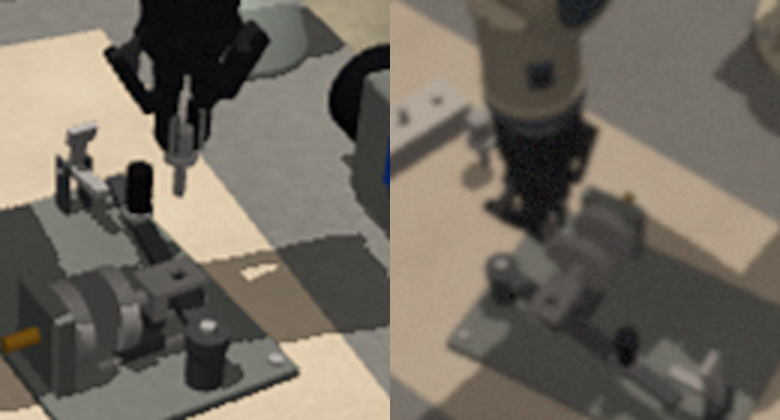

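Wrist: pin held upright (grip top ~ (283,305)), fork hole ~ (286.5,204). The side crop shows the shank pointing straight down, foot at ~(314.3,214.7) against (314,215) predicted. Next I'll take precise sub-pixel centres.

```bash
python3 - <<'E'
from h import *
g=cv2.cvtColor(cv2.imread('pics/w2.png'),cv2.COLOR_BGR2GRAY).astype(int)
for r0 in(185,196,200,204,208,212,216): print(r0,g[r0,266:308:1])
for r0 in(252,258,305,312): print(r0,g[r0,252:316:2])
print('col',g[185:225,286])
d=cv2.cvtColor(cv2.imread('pics/d2.png'),cv2.COLOR_BGR2GRAY).astype(int)
for r0 in(206,209,212,214,216):print(r0,d[r0,304:326])
for r0 in(238,240,241,242,244):print(r0,d[r0,304:326])
print('dc',d[208:222,314])
s=monitor.sense();e=s['eef_pos'];Rm=Ro.from_euler('xyz',s['tcp_rot']).as_matrix()
for k in(10,30,46,-19):print(k,proj('side',e+Rm@[0,0,k]),proj('wrist',e+Rm@[0,0,k]))
E
```

```text
185 [138 136 137 138 138 138 137 139 139 138 138 139 140 140 139 139 139 141
 139 140 141 140 140 142 142 141 141 143 142 142 142 142 142 142 144 143
 144 143 144 144 144 144]
196 [138 139 140 140 139 138 139 139 135 125 124 116 119 112 112 110 108 109
 107 106 103 105 102 102 102 102 102 110 112 137 140 141 140 142 143 143
 142 141 142 143 142 143]
200 [137 137 138 139 139 137 138 138 139 121 119 100 111  99 100 101 101 101
 103 102 102 100  99  98 100  98  97  99 112 125 143 140 141 142 142 141
 139 142 141 141 142 140]
204 [140 140 139 140 140 140 139 139 140 133 121 115 109 114 111 114 118 117
 118 117 118 118 120 119 123 122 124  63 100 112 131 141 143 142 142 142
 142 141 141 142 141 141]
208 [137 139 138 137 139 139 139 138 139 139 126 118 110 126 124 124 132 131
 133 131 132 140 141 137 130 132 131  61  79 112 111 134 135 135 136 136
 135 136 138 137 137 137]
212 [133 133 133 135 135 134 135 135 135 136 137 116 119 103 100 105 111 109
 108 113 117 117 116 115 115 114 117 117 119 118 121 137 140 140 140 140
 140 140 141 140 140 141]
216 [139 137 139 138 137 138 136 138 137 139
[... 1341 characters left out ...]
92  96  96  93  94  93  94  91  94  92  88  76  79
 101 109 109 107]
240 [ 93  93  94  94  94  92  89  81  83  80  70  65  78  90  92  90  92  88
  79  85 106 112]
241 [ 92  91  93  93  93  91  93  79  62  51  41  42  57  76  88  92  93  94
  89  82  85 105]
242 [91 91 91 94 93 92 93 88 65 35 25 41 73 88 91 94 93 94 94 85 75 85]
244 [92 91 91 92 91 92 91 93 94 96 95 95 93 92 88 83 78 76 74 71 66 61]
dc [ 64  65  65  65  65  64  59 120 193 212 209 209 211 211]
10 [314.42498507 202.26851966] [281.7357094  271.08445923]
30 [313.98877905 209.14040459] [281.78955117 252.49343045]
46 [313.64546042 214.54896398] [281.82537633 240.1233558 ]
-19 [315.07183216 192.07824576] [281.63195315 306.91046237]
```

```bash
python3 - <<'E'
from h import *
h=ray('wrist',(285.7,204.5),70);hs=ray('side',(314.2,241.5),70);print(h,hs)
p=np.array([564.2,-18.0,126]);print(to(p))
E
```

```text
[564.16663039 -17.73723492  70.        ] [563.57243237 -21.95471814  70.        ]
[-0.087  0.058  1.355]
```

>>> drive_tool:
  plan:
    - {"x": -0.09, "y": 0.06, "z": 0.6, "ax": 0, "ay": 0, "az": 0, "hand": 10}
    - {"x": -0.09, "y": 0.06, "z": 1.1, "ax": 0, "ay": 0, "az": 0, "hand": 10}
    - {"x": -0.09, "y": 0.06, "z": 1.33, "ax": 0, "ay": 0, "az": 0, "hand": 10}
    - {"x": -0.09, "y": 0.06, "z": 1.33, "ax": 0, "ay": 0, "az": 0, "hand": 10}
    - {"x": -0.09, "y": 0.06, "z": 1.33, "ax": 0, "ay": 0, "az": 0, "hand": 10}

```text
clock: 5.65
eef_pos: [564.8, -18.0, 127.9]
tcp_rot: [3.141, -0.0, 1.571]
contact_force: [0.4, -0.1, -1.4]
opening: 0.189
grasp_force: 49.3
```

```bash
python3 - <<'E'
from h import *
s=monitor.sense();e=s['eef_pos'];Rm=Ro.from_euler('xyz',s['tcp_rot']).as_matrix();print(e,s['tcp_rot'],s['contact_force'])
for n,f in(('wrist','w3'),('scene','s3'),('side','d3')):
    shot(n,f); print(n,[proj(n,e+Rm@[0,0,k]).round(1) for k in(-19,5,30,46)],proj(n,(564.2,-17.7,70)).round(1))
w=cv2.imread('pics/w3.png')[170:340,200:370]
d=cv2.imread('pics/d3.png')[205:255,285:345]; c=cv2.imread('pics/s3.png')[190:240,215:275]
R_=lambda i,s:cv2.resize(i,s,interpolation=cv2.INTER_CUBIC)
cv2.imwrite('pics/m3.png',np.hstack([R_(w,(400,400)),np.vstack([R_(d,(360,300)),R_(c,(360,300))])[0:600] if 0 else R_(d,(400,400))]))
g=cv2.cvtColor(cv2.imread('pics/d3.png'),cv2.COLOR_BGR2GRAY).astype(int)
for r0 in range(222,246,2):print(r0,g[r0,304:328])
g=cv2.cvtColor(cv2.imread('pics/w3.png'),cv2.COLOR_BGR2GRAY).astype(int)
print(g[186:240:3,258:310:2])
E
```

```text
[564.8060152  -18.04693457 127.9048582 ] [ 3.14110569e+00 -1.05023085e-05  1.57057471e+00] [ 0.44143843 -0.13096982 -1.36634297]
wrist [array([280.8, 306.2]), array([280.9, 275.8]), array([281.1, 252. ]), array([281.1, 239.7])] [280.1 231.1]
scene [array([241.4, 201.1]), array([241.9, 205.8]), array([242.4, 210.4]), array([242.7, 213.4])] [243.2 215.4]
side [array([315.7, 215.5]), array([315.1, 223.5]), array([314.6, 231.6]), array([314.3, 236.7])] [313.7 240.5]
222 [ 97 117 196 221 204 135  45  25  56  72  49  58  73  73  73  67  33  72
 100 172 206 210 208 208]
224 [ 44  48  92 159 208 221 164  79  69  71  58  66  72  74  70  69  85 130
 194 210 208 209 209 209]
226 [ 34  34  30  78 123 167 193 130  72  87  93  94  93  91  91  89  71 166
 207 209 209 210 207 205]
228 [ 36  37  35  30  76 115 132 150 178 149  86  67  69  79 153 182 202 209
 207 206 205 205 206 205]
230 [ 36  36  36  36  34  45  76  91  96  98  76  67  66 114 193 214 209 207
 204 204 205 203 204 203]
232 [ 33  37  37  36  37  35  37  54  61  59  63  71  67 130 193 205 201 202
 201 204 203 203 204 203]
234 [ 25  33  3
[... 1840 characters left out ...]
07 114 132
  141 141 139 141 141 142 142 142]
 [138 139 139 140 121 112  88  96 102 103 101 100 102 102 103 100 114 126
  143 142 143 145 144 145 145 144]
 [137 138 137 140 131 122  98 104  88  89  90  90  89  92  96 100 109 116
  142 143 144 143 143 142 142 141]
 [139 141 140 141 138 121 103 123 121 120 121 118 117 120 121 122  63 116
  141 141 140 141 141 143 142 142]
 [139 140 140 140 139 121 100 131 139 139 141 139 141 141 141 142  61 114
  142 142 141 143 142 143 142 141]
 [137 139 138 139 139 121 116  98 115 117 120 124 125 128 129 134  47 112
  128 137 137 136 137 135 135 136]
 [137 138 139 139 139 126 118  52  56  70  85  85  87  86  87  87  89 107
  115 136 138 138 139 140 140 141]]
```

View pics/m3.png

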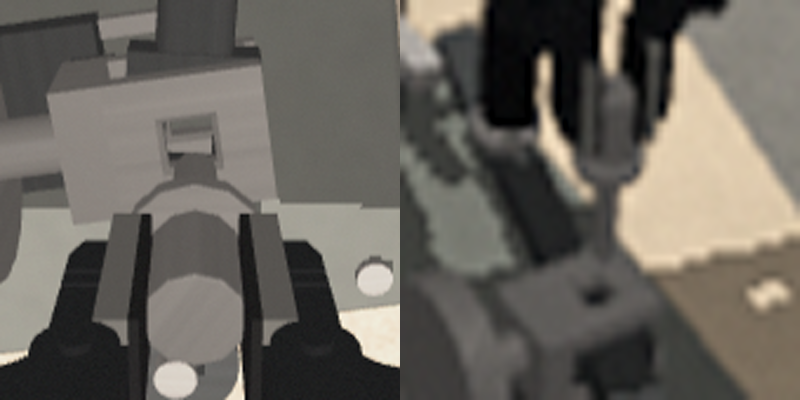

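The picture (left: wrist, right: side) shows the foot just above the hole. In wrist pixels the hole's column centre is ≈280.5 and the shank's is ≈282.9. Side shows the shank lined up with the hole. I'll compare the edges numerically.

```bash
python3 - <<'E'
from h import *
s=monitor.sense();e=s['eef_pos'];Rm=Ro.from_euler('xyz',s['tcp_rot']).as_matrix()
c=np.array([564.2,-17.7,70]);ya=.125
ax=np.array([np.cos(ya),np.sin(ya),0]);ay=np.array([-np.sin(ya),np.cos(ya),0])
print('hole',[proj('wrist',c+6.25*(i*ax+j*ay)).round(1) for i,j in((-1,0),(1,0),(0,1),(0,-1))])
for rr in(4,5):
  for k in(42,46):
    P=np.array([proj('wrist',e+Rm@[rr*np.cos(t),rr*np.sin(t),k]) for t in np.linspace(0,6.28,60)]);print('foot',rr,k,P.min(0).round(1),P.max(0).round(1))
P=np.array([proj('wrist',e+Rm@[14*np.cos(t),14*np.sin(t),10]) for t in np.linspace(0,6.28,60)]);print('collar bot',P.min(0),P.max(0))
P=np.array([proj('wrist',e+Rm@[14*np.cos(t),14*np.sin(t),5]) for t in np.linspace(0,6.28,60)]);print('collar top',P.min(0),P.max(0))
g=cv2.cvtColor(cv2.imread('pics/w3.png'),cv2.COLOR_BGR2GRAY).astype(int)
for cc in(272,276,280,283,286,290):print(cc,g[214:262,cc])
for rr in(238,241,244,246):print(rr,g[rr,262:302])
print(257,g[257,240:320:2])
E
```

```text
hole [array([269.4, 232.3]), array([290.5, 229.8]), array([278.5, 221.1]), array([281.2, 240.8])]
foot 4 42 [274.5 236.2] [289.2 249.7]
foot 4 46 [274.6 233.4] [289.  246.7]
foot 5 42 [272.6 234.5] [291.  251.4]
foot 5 46 [272.8 231.7] [290.8 248.3]
collar bot [251.44253459 243.14814623] [312.04199077 297.49641086]
collar top [250.54911365 247.7839388 ] [312.90220767 303.42379034]
272 [144 143 141 142 140 133 120 107  96  97 101 104 109 116 123 119 123 131
 138 130  98  46  47  52  73  91  96 113 120 120 127 138 121  90  89  92
 108 132 141 140 141 141 142 140 139 141 142 135]
276 [144 141 141 141 138 128 114 106 103 100  94  89  93 107 120 120 130 139
 140 139 117  48  52  70  85  84  84  84  84  85  86  86  90  89  89 107
 131 139 139 141 140 142 140 142 139 141 129  97]
280 [142 142 141 140 135 121 108 102 100  98  91  90  99 115 118 122 133 139
 141 141 124  87  86  85  86  87  86  87  87  86  87  89  89  88 103 126
 138 138 139 140 142 143 142 141 140 128  98  91]
283 [143 141 141 140 130 114 106 103 102 100  93  90 103 118 117 126 140 140
 140 140 123  87  88  88  88  89  88  8
[... 623 characters left out ...]
38 138 139
 139 140 140 140]
241 [134 134 134 135 135 136 135 117 120 122 113 114  86  85  84  85  85  86
  87  85  86  88  87  87  87  88  88  86  85  94 119 119 121 137 140 140
 139 139 139 140]
244 [138 139 138 138 139 139 138 130 126 128 127 119  83  85  86  84  86  87
  87  88  86  87  89  89  87  88  85  88  86  87 127 141 141 140 143 142
 140 141 142 140]
246 [138 138 138 138 138 138 139 132 130 124 121 102  87  88  90  90  89  89
  89  89  89  89  89  89  89  88  91  90  88  88 105 123 127 126 135 140
 140 141 141 140]
257 [134 134 133 134 136 135 134 134 134  91  97 130 139 140 139 140 140 140
 142 140 141 142 141 142 141 140 140 142 142 143 142 143 125  94  95 103
 164 165 164 164]
```

>>> drive_tool:
  plan:
    - {"x": 0.01, "y": -0.02, "z": 0, "ax": 0, "ay": 0, "az": 0, "hand": 10}
    - {"x": 0.01, "y": -0.02, "z": 0.12, "ax": 0, "ay": 0, "az": 0, "hand": 10}
    - {"x": 0.01, "y": -0.02, "z": 0.24, "ax": 0, "ay": 0, "az": 0, "hand": 10}
    - {"x": 0.01, "y": -0.02, "z": 0.32, "ax": 0, "ay": 0, "az": 0, "hand": 10}
    - {"x": 0.01, "y": -0.02, "z": 0.4, "ax": 0, "ay": 0, "az": 0, "hand": 10}
    - {"x": 0.01, "y": -0.02, "z": 0.4, "ax": 0, "ay": 0, "az": 0, "hand": 10}

```text
clock: 6.4
eef_pos: [562.9, -17.6, 106.5]
tcp_rot: [-3.14, -0.0, 1.571]
contact_force: [-0.0, -0.1, -1.2]
opening: 0.186
grasp_force: 49.3
```

>>> drive_tool:
  plan:
    - {"x": 0, "y": 0, "z": 0.08, "ax": 0, "ay": 0, "az": 0, "hand": 10}
    - {"x": 0, "y": 0, "z": 0.16, "ax": 0, "ay": 0, "az": 0, "hand": 10}
    - {"x": 0, "y": 0, "z": 0.24, "ax": 0, "ay": 0, "az": 0, "hand": 10}
    - {"x": 0, "y": 0, "z": 0.32, "ax": 0, "ay": 0, "az": 0, "hand": 10}
    - {"x": 0, "y": 0, "z": 0.4, "ax": 0, "ay": 0, "az": 0, "hand": 10}
    - {"x": 0, "y": 0, "z": 0.4, "ax": 0, "ay": 0, "az": 0, "hand": 10}

```text
clock: 7.0
eef_pos: [562.9, -17.6, 86.6]
tcp_rot: [-3.141, -0.0, 1.571]
contact_force: [0.6, 0.5, -1.0]
opening: 0.185
grasp_force: 49.3
```

>>> drive_tool:
  plan:
    - {"x": 0, "y": 0, "z": 0.04, "ax": 0, "ay": 0, "az": 0, "hand": 10}
    - {"x": 0, "y": 0, "z": 0.08, "ax": 0, "ay": 0, "az": 0, "hand": 10}
    - {"x": 0, "y": 0, "z": 0.12, "ax": 0, "ay": 0, "az": 0, "hand": 10}
    - {"x": 0, "y": 0, "z": 0.14, "ax": 0, "ay": 0, "az": 0, "hand": 10}
    - {"x": 0, "y": 0, "z": 0.14, "ax": 0, "ay": 0, "az": 0, "hand": 10}

```text
clock: 7.5
eef_pos: [563.3, -17.6, 80.2]
tcp_rot: [-3.141, 0.0, 1.571]
contact_force: [-0.5, 0.0, -0.9]
opening: 0.186
grasp_force: 49.3
```

>>> drive_tool:
  plan:
    - {"x": 0, "y": 0, "z": 0.03, "ax": 0, "ay": 0, "az": 0, "hand": 10}
    - {"x": 0, "y": 0, "z": 0.06, "ax": 0, "ay": 0, "az": 0, "hand": 10}
    - {"x": 0, "y": 0, "z": 0.06, "ax": 0, "ay": 0, "az": 0, "hand": 10}

```text
clock: 7.8
eef_pos: [563.6, -17.6, 79.8]
tcp_rot: [3.141, 0.0, 1.571]
contact_force: [-10.5, 0.7, 27.9]
opening: 0.187
grasp_force: 52.4
```

>>> drive_tool:
  plan:
    - {"x": 0, "y": 0, "z": 0.03, "ax": 0, "ay": 0, "az": 0, "hand": 10}
    - {"x": 0, "y": 0, "z": 0.05, "ax": 0, "ay": 0, "az": 0, "hand": 10}
    - {"x": 0, "y": 0, "z": 0.05, "ax": 0, "ay": 0, "az": 0, "hand": 10}

```text
clock: 8.1
eef_pos: [563.8, -17.6, 79.6]
tcp_rot: [3.141, 0.0, 1.571]
contact_force: [-17.7, 0.3, 54.3]
opening: 0.187
grasp_force: 55.1
```

>>> drive_tool:
  plan:
    - {"x": 0, "y": 0, "z": -0.1, "ax": 0, "ay": 0, "az": 0, "hand": 10}
    - {"x": 0, "y": 0, "z": -0.1, "ax": 0, "ay": 0, "az": 0, "hand": 40}
    - {"x": 0, "y": 0, "z": -0.1, "ax": 0, "ay": 0, "az": 0, "hand": 40}
    - {"x": 0, "y": 0, "z": -0.1, "ax": 0, "ay": 0, "az": 0, "hand": 40}
    - {"x": 0, "y": 0, "z": -0.1, "ax": 0, "ay": 0, "az": 0, "hand": 40}

```text
clock: 8.6
eef_pos: [563.1, -17.6, 79.2]
tcp_rot: [-3.141, -0.0, 1.571]
contact_force: [0.5, -0.2, 0.0]
opening: 0.471
grasp_force: 0.0
```

>>> drive_tool:
  plan:
    - {"x": 0, "y": 0, "z": -0.3, "ax": 0, "ay": 0, "az": 0, "hand": 40}
    - {"x": 0, "y": 0, "z": -0.8, "ax": 0, "ay": 0, "az": 0, "hand": 40}
    - {"x": 0, "y": 0, "z": -1.5, "ax": 0, "ay": 0, "az": 0, "hand": 40}
    - {"x": 0, "y": 0, "z": -2.4, "ax": 0, "ay": 0, "az": 0, "hand": 40}
    - {"x": 0, "y": 0, "z": -2.4, "ax": 0, "ay": 0, "az": 0, "hand": 40}

```text
clock: 9.1
eef_pos: [567.0, -17.7, 206.6]
tcp_rot: [3.132, 0.0, 1.571]
contact_force: [0.8, -0.6, 0.9]
opening: 0.468
grasp_force: 0.0
```

```bash
python3 - <<'E'
from h import *
s=monitor.sense();print(s['eef_pos'],s['tcp_rot'],s['contact_force'])
shot('wrist','w4');shot('side','d4');shot('scene','s4')
for n in('wrist','side'):
    print(n,'seated top,collar',proj(n,(564,-17.7,99)).round(1),proj(n,(564,-17.7,75)).round(1),'unseated10',proj(n,(564,-17.7,109)).round(1))
    print('tab',proj(n,(543,158.5,108)),'grip',proj(n,(568,81,112)))
g=cv2.cvtColor(cv2.imread('pics/w4.png'),cv2.COLOR_BGR2GRAY).astype(int)
x,y=proj('wrist',(564,-17.7,99)).astype(int)
print(y,x);print('cols',g[y,x-45:x+45:2]);print('rows',g[y-60:y+45:2,x])
print('row-collar',g[y-20,x-50:x+50:2])
g=cv2.cvtColor(cv2.imread('pics/d4.png'),cv2.COLOR_BGR2GRAY).astype(int)
x,y=proj('side',(564,-17.7,99)).astype(int);print(y,x);print(g[y-8:y+20,x-12:x+13:2])
E
```

```text
[566.98449062 -17.70989722 206.57341475] [3.13156765e+00 3.50450270e-04 1.57076549e+00] [ 0.79847632 -0.56293563  0.85661159]
wrist seated top,collar [283.  208.9] [282.9 198.9] unseated10 [283.1 213.6]
tab [ 243.41125434 -104.1307244 ] grip [290.13696936  54.66691635]
side seated top,collar [314.3 231.3] [313.8 238.9] unseated10 [314.5 228. ]
tab [281.14032294 193.14197472] grip [300.69798849 205.42489652]
208 283
cols [130 132 130 132 131 131 132 133 133 134 132 134 133 134 126 133 130 131
 132 133 133 133 136 136 137 129 135 136 134 137 135 135 136  98  98  97
  99 100  98  98  98  97  99  99  97]
rows [ 66  68  69  67  69  66  68  68  69  65  70  99 136 136 139 137 104 140
 142 138  85  84  83  82 132 139 138 135 137 138 135 134 135 134  85  68
  67  65  67  67  67  67  66  67  65  80 104 105 105 104 104 103  91]
row-collar [121 131 130 132 132 133 133 133 132 134 132 133 132 135 123 140 140 141
 138  93  87  87  87  87  84  85 136 144 146 145 114 140 139 139 108  98
 100  99  99 100  98  97  98  99  97  97  98  97  98  99]
231 314
[[ 74  63 159 214 209 209 210 209 207 206 207 20
[... 792 characters left out ...]
83  99  63  71  73  81  91 154 159 102]
 [ 86  87  90  95  97  64  70  72  86  87  80 108 108]
 [ 86  92  94  93  90  72  70  73  92  92  78 104 110]
 [ 92  92  90  92  77  90  83  85  94  88  90  86 110]
 [ 91  90  91  95  75  83  88  91  81  85  95  75 103]
 [ 88  90  92  92  87  76  78  82  84  88  83  72  81]
 [ 77  92  90  91  92  88  86  86  86  78  74  66  65]
 [ 62  89  90  90  92  94  93  82  77  66  59  62  60]
 [ 72  76  91  92  93  89  80  76  61  45  46  62  62]
 [ 95  66  88  91  85  79  68  56  42  32  34  65  64]
 [102  67  73  79  75  63  45  37  34  34  24  67  64]
 [ 97  68  63  71  69  36  34  36  36  35  25  72  63]
 [ 86  68  64  71  65  24  31  33  37  34  35  70  64]]
```

Seating is supported by two things: the TCP rose 29.6 mm between pick and seat contact, and the side view puts the pin top at row ~231 as predicted. Now on to the catch.

>>> drive_tool:
  plan:
    - {"x": 1.2, "y": -0.2, "z": 0, "ax": 0, "ay": 0, "az": -0.6, "hand": 0}
    - {"x": 2.4, "y": -0.4, "z": 0, "ax": 0, "ay": 0, "az": -1.2, "hand": 0}
    - {"x": 2.9, "y": -0.4, "z": 0, "ax": 0, "ay": 0, "az": -1.2, "hand": 0}
    - {"x": 2.9, "y": -0.4, "z": 0, "ax": 0, "ay": 0, "az": -1.2, "hand": 0}
    - {"x": 2.9, "y": -0.4, "z": 0, "ax": 0, "ay": 0, "az": -1.2, "hand": 0}
    - {"x": 2.9, "y": -0.4, "z": 0, "ax": 0, "ay": 0, "az": -1.2, "hand": 0}

```text
clock: 9.85
eef_pos: [542.8, 126.6, 198.8]
tcp_rot: [-3.14, 0.001, 1.696]
contact_force: [0.5, -0.4, 0.7]
opening: 0.005
grasp_force: 0.0
```

```bash
python3 - <<'E'
from h import *
s=monitor.sense();print(s['eef_pos'],s['tcp_rot'],s['contact_force'],s['opening'])
im=shot('wrist','w5')
x,y=proj('wrist',(543,159.5,108));print('tab pred',x,y,'grip',proj('wrist',(568,81,112)))
g=cv2.cvtColor(im,cv2.COLOR_RGB2GRAY)
print(cv2.resize(g,(70,42),interpolation=cv2.INTER_AREA)[0:42,10:60].tolist().__str__().replace(', ',' ').replace('] [','\n'))
E
```

```text
[542.81319801 126.59877878 198.84443105] [-3.13969383e+00  5.96624009e-04  1.69632469e+00] [ 0.4986275 -0.3569404  0.6763987] 0.004543483730471683
tab pred 288.31172884539757 164.96305391522958 grip [309.16903789 279.83799637]
[[215 215 216 216 213 217 207 205 205 204 203 211 218 220 219 220 221 219 219 220 220 219 219 218 218 219 219 217 218 220 217 218 217 217 217 219 217 218 220 220 218 220 218 219 218 217 217 216 218 217
166 158 152 141 137 138 139 139 139 139 138 138 141 163 205 220 220 220 221 221 221 220 219 220 220 220 218 216 217 217 217 217 216 218 216 219 221 220 220 220 219 219 219 219 219 220 220 215 217 217
135 138 139 138 137 139 141 139 140 139 139 140 139 138 172 218 220 223 220 222 221 221 220 219 218 220 219 218 218 218 218 219 217 219 218 219 219 219 220 221 220 219 220 220 218 219 217 218 218 218
136 136 138 137 138 141 138 140 140 138 140 139 137 139 150 220 219 222 221 222 222 222 221 221 220 220 221 219 220 219 219 219 218 216 217 218 219 218 219 221 220 222 221 221 218 218 218 219 218 220
137 138 139 141 139 142 141 140 141 143 141 141 139 140 142 212 221 220
[... 5912 characters left out ...]
34 29 28 27 29 85 200 51 27 28 28 30 32 28 28 32 36 37 36 137 71 31 30 28 28 27 27 28 28 38 92
28 28 27 27 27 27 29 32 33 44 148 82 30 35 37 36 27 27 28 28 28 27 28 28 69 152 61 27 28 27 27 28 28 28 28 36 37 35 44 108 115 37 31 30 28 27 27 27 27 27
27 27 27 27 28 31 33 33 33 57 42 27 28 31 34 30 27 27 27 28 27 28 28 29 60 75 46 29 27 27 28 28 27 27 27 32 34 30 27 27 49 65 32 31 31 30 28 27 27 27
27 27 28 31 33 33 33 33 33 29 27 27 27 28 30 27 27 28 33 28 28 27 27 27 27 26 27 27 27 27 28 29 32 27 28 27 29 27 27 27 27 29 31 31 31 31 31 29 27 27
28 30 33 33 33 33 33 33 33 29 27 27 28 29 27 27 28 28 30 28 28 27 28 27 27 27 28 27 27 27 27 28 30 27 27 27 27 29 28 27 27 30 31 31 31 31 31 31 30 29]]
```

The coarse wrist map shows the tab bar at px ~(290,165), matching the prediction of (288,165). Descending between the tab and the grip with fingers shut.

>>> drive_tool:
  plan:
    - {"x": 0, "y": 0.08, "z": 0.8, "ax": 0, "ay": 0, "az": 0, "hand": 0}
    - {"x": 0, "y": 0.08, "z": 1.5, "ax": 0, "ay": 0, "az": 0, "hand": 0}
    - {"x": 0, "y": 0.08, "z": 1.9, "ax": 0, "ay": 0, "az": 0, "hand": 0}
    - {"x": 0, "y": 0.08, "z": 2.16, "ax": 0, "ay": 0, "az": 0, "hand": 0}
    - {"x": 0, "y": 0.08, "z": 2.16, "ax": 0, "ay": 0, "az": 0, "hand": 0}

```text
clock: 10.4
eef_pos: [546.4, 126.7, 90.2]
tcp_rot: [-3.139, 0.0, 1.695]
contact_force: [-0.2, 0.3, 0.1]
opening: -0.002
grasp_force: 0.0
```

>>> drive_tool:
  plan:
    - {"x": 0.15, "y": 0, "z": 0, "ax": 0, "ay": 0, "az": 0, "hand": 0}
    - {"x": 0.3, "y": 0, "z": 0, "ax": 0, "ay": 0, "az": 0, "hand": 0}
    - {"x": 0.45, "y": 0, "z": 0, "ax": 0, "ay": 0, "az": 0, "hand": 0}
    - {"x": 0.6, "y": 0, "z": 0, "ax": 0, "ay": 0, "az": 0, "hand": 0}
    - {"x": 0.6, "y": 0, "z": 0, "ax": 0, "ay": 0, "az": 0, "hand": 0}

```text
clock: 10.9
eef_pos: [543.7, 159.0, 92.3]
tcp_rot: [3.141, -0.0, 1.698]
contact_force: [-0.5, -0.1, -0.3]
opening: 0.001
grasp_force: 0.0
```

>>> drive_tool:
  plan:
    - {"x": 0.15, "y": 0, "z": 0, "ax": 0, "ay": 0, "az": 0, "hand": 0}
    - {"x": 0.3, "y": 0, "z": 0, "ax": 0, "ay": 0, "az": 0, "hand": 0}
    - {"x": 0.45, "y": 0, "z": 0, "ax": 0, "ay": 0, "az": 0, "hand": 0}
    - {"x": 0.6, "y": 0, "z": 0, "ax": 0, "ay": 0, "az": 0, "hand": 0}
    - {"x": 0.75, "y": 0, "z": 0, "ax": 0, "ay": 0, "az": 0, "hand": 0}
    - {"x": 0.75, "y": 0, "z": 0, "ax": 0, "ay": 0, "az": 0, "hand": 0}

```text
clock: 11.5
eef_pos: [538.8, 196.0, 91.8]
tcp_rot: [3.141, -0.0, 1.697]
contact_force: [0.3, 1.1, 0.8]
opening: 0.002
grasp_force: 0.0
```

>>> drive_tool:
  plan:
    - {"x": 0.1, "y": 0, "z": 0, "ax": 0, "ay": 0, "az": 0, "hand": 0}
    - {"x": 0.1, "y": 0, "z": 0, "ax": 0, "ay": 0, "az": 0, "hand": 0}
    - {"x": 0.0, "y": 0, "z": -0.2, "ax": 0, "ay": 0, "az": 0, "hand": 0}
    - {"x": 0.0, "y": 0, "z": -0.8, "ax": 0, "ay": 0, "az": 0, "hand": 0}
    - {"x": 0, "y": 0, "z": -1.6, "ax": 0, "ay": 0, "az": 0, "hand": 0}
    - {"x": 0, "y": 0, "z": -2.2, "ax": 0, "ay": 0, "az": 0, "hand": 0}
    - {"x": -1.0, "y": 0, "z": -2.2, "ax": 0, "ay": 0, "az": 0, "hand": 60}
    - {"x": -1.0, "y": 0, "z": -2.2, "ax": 0, "ay": 0, "az": 0, "hand": 60}

```text
clock: 12.3
eef_pos: [546.0, 141.4, 203.8]
tcp_rot: [3.139, 0.001, 1.695]
contact_force: [-0.8, -0.6, -0.5]
opening: 0.329
grasp_force: 0.0
```

```bash
python3 - <<'E'
from h import *
s=monitor.sense();print(s['eef_pos'],s['tcp_rot'],s['contact_force'],s['opening'])
im=shot('wrist','w6');shot('side','d6')
hi=np.array([540.6,178.3,56]);ay=np.array([-.125,.992,0])
for nm,X in(('tip0',hi-19*ay+[0,0,52]),('tip1.25',hi+43*ay+[0,0,34]),('tip0.9',hi+55*np.sin(.55)*ay+[0,0,55*np.cos(.55)]),('hinge',hi)): print(nm,proj('wrist',X).round(),proj('side',X).round(1))
g=cv2.cvtColor(im,cv2.COLOR_RGB2GRAY)
print(cv2.resize(g,(70,42),interpolation=cv2.INTER_AREA)[4:34,28:50].tolist().__str__().replace(', ',' ').replace('] [','\n'))
a=cv2.imread('pics/d6.png').astype(int);b=cv2.imread('pics/d4.png').astype(int);print((a[180:215:2,262:304:2].mean(2)).astype(int))
E
```

```text
[546.02800572 141.41404298 203.75566818] [3.13911193e+00 1.44049493e-03 1.69452963e+00] [-0.78461853 -0.63651411 -0.50360134] 0.3293781872333054
tip0 [281. 190.] [281. 193.]
tip1.25 [281.  92.] [270.6 187.6]
tip0.9 [281. 116.] [272.9 186.1]
hinge [281. 149.] [277.5 205.3]
[[222 222 221 221 220 219 220 219 220 219 219 219 219 218 220 219 219 220 220 221 222 220
223 222 222 221 222 221 221 222 220 220 221 220 220 219 218 218 219 220 219 221 222 221
223 223 222 224 223 221 222 219 219 221 221 222 222 220 220 220 219 219 221 220 223 222
225 223 222 222 223 222 222 222 222 222 221 222 221 221 221 220 222 222 221 220 221 224
224 222 224 224 224 215 214 211 212 209 221 218 220 221 220 220 221 221 222 222 223 222
225 225 224 223 216 181 182 182 181 177 142 145 144 183 222 222 222 223 222 224 223 223
222 221 220 218 215 169 172 171 171 168 130 132 132 177 199 213 223 223 224 224 224 223
151 150 150 149 151 160 165 168 165 147 95 112 142 150 149 159 223 225 225 224 224 225
163 162 161 161 160 155 158 171 153 95 97 133 160 215 174 166 224 224 226 222 215 203
162 161 159 160 160 99 116 171 133 6
[... 2432 characters left out ...]
1 193 194 194 153 157 107  57  58 122 197 193 193 196 195 195
  195 196 194]
 [192 192 190 190 191 195  89 135  81  55  58  56 181 192 190 192 196 196
  199 203 202]
 [193 192 188 189 190 195  40  47  56  57  55  19 170 189 190 192 192 196
   94  32  15]
 [193 192 191 187 191 197  99  35  38  57  38  18 172 194 195 196 198 173
    0   5   6]
 [192 192 191 192 191 196  60  28 114 121  20  19 170 192 169 130  71  77
    1   7   7]
 [193 193 195 191 191 199  41  33 124 135  19  20 157 152  76  31  35  29
    8   7   8]
 [197 193 193 193 194 204  43  31  91  92  20  22 105 114  87  26  36  26
    1   8   7]
 [194 195 197 196 203 180  33  33  73  76  21  24  80 106 115  33  33  27
    6   4   4]]
```

Wrist map: the tab now starts at row ~85–90, against 92 predicted at 1.25 rad and 116 at 0.9, so the catch is flipped. Now the grip position.

```bash
python3 - <<'E'
from h import *
s=monitor.sense();c=imaging.camera_info('wrist');R=np.array(c['R']);t=np.array(c['t'])
Rt=Ro.from_euler('xyz',s['tcp_rot']).as_matrix();e=np.array(s['eef_pos'])
Rct=R@Rt; tct=R@e+t   # tool->cam
def info(e,rpy):
    Rw=Ro.from_euler('xyz',rpy).as_matrix();R2=Rct@Rw.T;return dict(mtx=c['mtx'],R=R2,t=tct-R2@np.array(e))
def dark(f,box):
    g=cv2.cvtColor(cv2.imread(f),cv2.COLOR_BGR2GRAY);x0,x1,y0,y1=box
    m=(g[y0:y1,x0:x1]<45).astype(np.uint8);n,l,st,ce=cv2.connectedComponentsWithStats(m);k=1+st[1:,4].argmax();return st[k]+[x0,y0,0,0,0],ce[k]+[x0,y0]
st,ce=dark('pics/w2.png',(255,335,25,100));print(st,ce)
i2=info([561.17,-13.58,193.57],[-3.14129,0,1.56792]);print(ray('',ce,112,i2))
st,ce=dark('pics/w4.png',(250,335,10,100));print(st,ce)
i4=info([566.98,-17.71,206.57],[3.13157,0,1.57077]);print(ray('',ce,112,i4))
print('pred w6',proj('wrist',(568,81,112)),proj('wrist',(568,81,62)))
g=cv2.cvtColor(cv2.imread('pics/w6.png'),cv2.COLOR_BGR2GRAY).astype(int)
for r0 in range(245,325,6):print(r0,g[r0,276:336:2])
E
```

```text
[276  38  41  44 360] [298.3         59.49166667]
[570.77132543  81.8810076  112.        ]
[266  34  38  42 383] [286.37859008  54.26631854]
[570.65748638  81.53833601 112.        ]
pred w6 [302.1355509  298.67629855] [299.08785296 266.60601617]
245 [95 93 94 96 96 97 96 86 52 61 68 67 68 67 68 67 66 65 67 60 96 94 94 96
 96 96 96 96 96 96]
251 [ 93  95  97  95  95  94  87  85 110 127 118 116 110 107 114 129 122  96
  75  89  94  94  95  95  96  96  96  96  96  95]
257 [ 96  96  94  96  91 115 124  16  21  21  21  19  21  20  25  19  20  20
  98 136  92  95  95  95  96  95  95  95  96  97]
263 [ 94  96  94  96 114 118  23  24  20  19  25  17  26  24  22  23  20  23
  19  25  23  49  71  80  81  81  81  84  92  96]
269 [ 96  95  95  96  95 122  23  16  20  21  19  22  17  24  21  20  17  18
  18  24  27  26  60  75  80  81  80  80 111 138]
275 [96 95 96 95 74 52 20 21 20 21 20 20 22 20 27 19 23 21 21 20 26 24 45 66
 79 81 80 80 80 64]
281 [155 155 154 150  48  55  24  21  21  25  27  29  33  35  33  35  33  33
  29  23  24  24  21  51  72  79  81  81  80  76]
287 [156 156 158  65  56 
[... 163 characters left out ...]
 30  28  28  29
  27  22  24  25  29  27  48  67  80  81  80  79]
299 [152 152  44  79 101 102 101 100  40  24  26  25  24  26  28  30  25  25
  26  28  23  25  26  24  28  56  71  80  80  80]
305 [ 87  68  84  97 102 102  99 100  99 100 101  99  74  87  93  94 150 154
 138  90  23  24  22  23  25  45  61  76  79  79]
311 [187  74  92  99 101 101  99 100  96  98  99  87  91  97  95  96  96  95
  93  73  29  23  23  27  34  63  95 115 111  86]
317 [ 62  88  98 102 100  99  99  96  99  98  93  75  96  96  98  97  97  95
  96  81  55  22  24  29  36  45  63  72  68  40]
323 [ 84  94 101 100  97  98  98  96 100  95  78  96  97  96  97  97  96  95
  95  87 100  23  23  29  36  35  33  27  26  28]
```

```bash
python3 - <<'E'
from h import *
s=monitor.sense();print(s['qpos'].round(2),to((569,81.5,72)))
E
```

```text
[0.26 0.29 1.79 0.   1.06 0.13] [-1.3    0.316  2.61 ]
```

>>> drive_tool:
  plan:
    - {"x": -0.7, "y": 0.16, "z": 0, "ax": 0, "ay": 0, "az": 0, "hand": 60}
    - {"x": -1.3, "y": 0.32, "z": 0, "ax": 0, "ay": 0, "az": 0, "hand": 60}
    - {"x": -1.3, "y": 0.32, "z": 0.4, "ax": 0, "ay": 0, "az": 0, "hand": 60}
    - {"x": -1.3, "y": 0.32, "z": 1.2, "ax": 0, "ay": 0, "az": 0, "hand": 60}
    - {"x": -1.3, "y": 0.32, "z": 1.9, "ax": 0, "ay": 0, "az": 0, "hand": 60}
    - {"x": -1.3, "y": 0.32, "z": 2.4, "ax": 0, "ay": 0, "az": 0, "hand": 60}
    - {"x": -1.3, "y": 0.32, "z": 2.6, "ax": 0, "ay": 0, "az": 0, "hand": 60}
    - {"x": -1.3, "y": 0.32, "z": 2.6, "ax": 0, "ay": 0, "az": 0, "hand": 60}

```text
clock: 13.2
eef_pos: [568.1, 83.1, 70.5]
tcp_rot: [-3.139, -0.0, 1.697]
contact_force: [0.3, -0.4, 0.5]
opening: 0.703
grasp_force: 0.0
```

>>> drive_tool:
  plan:
    - {"x": 0, "y": 0, "z": 0, "ax": 0, "ay": 0, "az": 0, "hand": 40}
    - {"x": 0, "y": 0, "z": 0, "ax": 0, "ay": 0, "az": 0, "hand": 30}
    - {"x": 0, "y": 0, "z": 0, "ax": 0, "ay": 0, "az": 0, "hand": 15}
    - {"x": 0, "y": 0, "z": 0, "ax": 0, "ay": 0, "az": 0, "hand": 15}
    - {"x": 0, "y": 0, "z": 0, "ax": 0, "ay": 0, "az": 0, "hand": 15}
    - {"x": 0, "y": 0, "z": 0, "ax": 0, "ay": 0, "az": 0, "hand": 15}
    - {"x": 0, "y": 0, "z": 0, "ax": 0, "ay": 0, "az": 0, "hand": 15}
  grip_force: 40

```text
clock: 13.9
eef_pos: [569.1, 82.9, 73.4]
tcp_rot: [3.141, -0.0, 1.696]
contact_force: [-3.3, 0.6, 8.4]
opening: 0.269
grasp_force: 39.2
```

```bash
python3 - <<'E'
from h import *
s=monitor.sense();e=s['eef_pos'];p=np.array([560,-87.5]);v=e[:2]-p;print(np.hypot(*v))
for a in(.06,.12,.18,.24,.3,.36,.4,.43):
    c,n=np.cos(a),np.sin(a);q=p+[c*v[0]-n*v[1],n*v[0]+c*v[1]];print(a,to((*q,e[2])).round(2),'az',round(-np.degrees(a)/6,2))
E
```

```text
170.64841352982685
0.06 [ 0.03 -0.2  -0.  ] az -0.57
0.12 [ 0.05 -0.41 -0.  ] az -1.15
0.18 [ 0.05 -0.61 -0.  ] az -1.72
0.24 [ 0.05 -0.82 -0.  ] az -2.29
0.3 [ 0.03 -1.02 -0.  ] az -2.86
0.36 [-0.   -1.22 -0.  ] az -3.44
0.4 [-0.03 -1.36 -0.  ] az -3.82
0.43 [-0.05 -1.46 -0.  ] az -4.11
```

>>> drive_tool:
  plan:
    - {"x": 0.03, "y": -0.2, "z": 0, "ax": 0, "ay": 0, "az": -0.6, "hand": 15}
    - {"x": 0.05, "y": -0.4, "z": 0, "ax": 0, "ay": 0, "az": -1.1, "hand": 15}
    - {"x": 0.05, "y": -0.6, "z": 0, "ax": 0, "ay": 0, "az": -1.7, "hand": 15}
    - {"x": 0.05, "y": -0.8, "z": 0, "ax": 0, "ay": 0, "az": -2.3, "hand": 15}
    - {"x": 0.05, "y": -0.8, "z": 0, "ax": 0, "ay": 0, "az": -2.3, "hand": 15}

```text
clock: 14.4
eef_pos: [529.7, 80.6, 73.5]
tcp_rot: [3.139, 0.0, 1.938]
contact_force: [2.0, 2.3, 2.1]
opening: 0.268
grasp_force: 40.4
```

>>> drive_tool:
  plan:
    - {"x": 0.03, "y": -0.2, "z": 0, "ax": 0, "ay": 0, "az": -0.6, "hand": 15}
    - {"x": 0.05, "y": -0.4, "z": 0, "ax": 0, "ay": 0, "az": -1.1, "hand": 15}
    - {"x": 0.05, "y": -0.54, "z": 0, "ax": 0, "ay": 0, "az": -1.5, "hand": 15}
    - {"x": 0.05, "y": -0.54, "z": 0, "ax": 0, "ay": 0, "az": -1.5, "hand": 15}
    - {"x": 0.05, "y": -0.54, "z": 0, "ax": 0, "ay": 0, "az": -1.5, "hand": 15}

```text
clock: 14.9
eef_pos: [505.5, 74.2, 73.4]
tcp_rot: [3.136, 0.001, 2.093]
contact_force: [3.7, 8.7, 2.2]
opening: 0.269
grasp_force: 41.1
```

>>> drive_tool:
  plan:
    - {"x": 0.05, "y": -0.1, "z": 0, "ax": 0, "ay": 0, "az": -0.2, "hand": 15}
    - {"x": 0.05, "y": -0.2, "z": 0, "ax": 0, "ay": 0, "az": -0.4, "hand": 15}
    - {"x": 0.05, "y": -0.2, "z": 0, "ax": 0, "ay": 0, "az": -0.4, "hand": 15}
    - {"x": 0.05, "y": -0.2, "z": 0, "ax": 0, "ay": 0, "az": -0.4, "hand": 15}

```text
clock: 15.3
eef_pos: [496.9, 71.1, 73.4]
tcp_rot: [3.134, 0.003, 2.136]
contact_force: [8.0, 5.5, -4.3]
opening: 0.269
grasp_force: 41.1
```

```bash
python3 - <<'E'
from h import *
a=shot('wrist','w7');b=shot('side','d7');shot('scene','s7')
# housing halves: press frame, discs on edge: y-profile along press x through disc top (z~90)
o=np.array([545.7,13.8]);ax=np.array([.992,.125]);ay=np.array([-.125,.992])
for f in('d4','d7'):
    g=cv2.cvtColor(cv2.imread(f'pics/{f}.png'),cv2.COLOR_BGR2GRAY).astype(int)
    print(f,[(x,int(cv2.getRectSubPix(g.astype(np.float32),(1,1),tuple(map(float,proj('side',(*(o+x*ax-31*ay),90)))))[0,0])) for x in range(-125,30,4)])
g=cv2.cvtColor(cv2.imread('pics/d7.png'),cv2.COLOR_BGR2GRAY).astype(int)
dx=-26.4*ax
for n,X in(('pin top before',(564,-17.7,99)),('shifted',(564+dx[0],-17.7+dx[1],99))): print(n,proj('side',X))
print(g[222:250:2,296:326:2])
print(monitor.sense()['eef_pos'],monitor.sense()['contact_force'])
E
```

```text
d4 [(-125, 41), (-121, 42), (-117, 57), (-113, 62), (-109, 62), (-105, 60), (-101, 71), (-97, 88), (-93, 85), (-89, 85), (-85, 80), (-81, 63), (-77, 61), (-73, 61), (-69, 60), (-65, 60), (-61, 59), (-57, 68), (-53, 88), (-49, 89), (-45, 88), (-41, 83), (-37, 79), (-33, 93), (-29, 84), (-25, 89), (-21, 98), (-17, 66), (-13, 39), (-9, 25), (-5, 33), (-1, 33), (3, 34), (7, 48), (11, 62), (15, 81), (19, 92), (23, 85), (27, 119)]
d7 [(-125, 40), (-121, 40), (-117, 83), (-113, 108), (-109, 112), (-105, 105), (-101, 91), (-97, 131), (-93, 137), (-89, 147), (-85, 125), (-81, 127), (-77, 145), (-73, 134), (-69, 142), (-65, 73), (-61, 40), (-57, 25), (-53, 28), (-49, 33), (-45, 34), (-41, 34), (-37, 36), (-33, 53), (-29, 59), (-25, 61), (-21, 81), (-17, 102), (-13, 143), (-9, 161), (-5, 156), (-1, 93), (3, 57), (7, 61), (11, 60), (15, 60), (19, 66), (23, 98), (27, 108)]
pin top before [314.27919362 231.26583413]
shifted [305.06294127 234.18747447]
[[124  84  54  57  76 159 131 108 108 113 113 111 111 109 162]
 [ 57  60  60  59  57  62 108 113 113 111 110 110 111 108 107]
 [ 59  61  59  60  60  59  62 106 111 112 110 109 108 109 109]
 [ 60  60  60  60  60  60  60  65 105 109 109 110 109 109 106]
 [ 60  61  60  58  59  58  59  59  63 102 109 109 109 108 106]
 [ 60  61  57  53  94  68  58  60  60  63 104 108 103 106 108]
 [ 61  60  54 171 175 180 107  60  61  61  62 104 108 106 109]
 [ 60  62  56 124 174 168  83  60  62  61  60  63 104 107 108]
 [ 57  61  62  90  83  69 107  56  61  60  62  61  63 104 110]
 [ 31  77 120  89  85  72 131 144  57  60  62  61  61  64 104]
 [ 82  85 173  84  82  70  81 113 129  57  62  58  59  61  64]
 [ 88 128 147 165 134 142 159 125 180 127  60  83  61  61  60]
 [169 177 139  92 115 104 119 181 163 114  66  62  62  61  61]
 [174 173 175 178 169 164 129  84  56  49  63  60  58 105 103]]
[496.98090265  71.12138648  73.43125432] [ 8.56603039  6.65528562 -3.38561398]
```

The side profile shows the gap between the halves gone: continuous from −97 to −69. The pin top is at (305,234), exactly where full 26.4 mm travel would put it. I'll hold briefly, then hand in.

>>> drive_tool:
  plan:
    - {"x": 0, "y": 0, "z": 0, "ax": 0, "ay": 0, "az": 0, "hand": 15}
    - {"x": 0, "y": 0, "z": 0, "ax": 0, "ay": 0, "az": 0, "hand": 15}
    - {"x": 0, "y": 0, "z": 0, "ax": 0, "ay": 0, "az": 0, "hand": 15}
    - {"x": 0, "y": 0, "z": 0, "ax": 0, "ay": 0, "az": 0, "hand": 15}

```text
clock: 15.85
eef_pos: [497.0, 71.1, 73.5]
tcp_rot: [3.134, 0.003, 2.136]
contact_force: [8.2, 6.3, -2.6]
opening: 0.271
grasp_force: 41.1
```

```bash
python3 - <<'E'
from rig import r
print(r.sign_off())
E
```

```text
the job is handed in; nothing more can be done
None
```

The job is handed in (no verdict was returned): by my measurements the pin is seated in the fork, the catch flipped over, and the lever pulled until the housing shut, with the gripper still holding the grip at about 41 N, at 15.9 s of the 70 s allowed.

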